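# Load a well plate under the lip of a plate shaker

## Robot

A 6-joint arm with a two-finger parallel gripper is mounted at the origin on a cart in front of the work surface, level with it; the furniture and walls round the work are solid. World frame = base frame: x ahead of the robot, y to its left, z up, the work surface at z = 0. Lengths are in m, angles in rad, forces in N, time in s.
With the tool pointing down it reaches from about 0.3 to 0.85 m from the base axis. Payload 4.2 kg.
Tool frame: the origin (TCP) lies where the fingers leave the gripper's body, on its centre line; the fingertips stand nose_length ahead of it and the grasp point (between the pads) lies 60 mm ahead of it (nose_length is the distance from the TCP to the fingertips, in m); z points along the fingers, y is the direction in which the jaws open and shut (so a half turn about z gives the same grasp; the last joint's range is limited). The gripper opens to 91 mm and grips with 3 to 60 N. Pads are 32 mm wide; open, the fingers measure 118 mm over their backs; the gripper's body (76 mm by 178 mm) begins 60 mm behind the grasp point.
Start: joints at [1.252, 0.32, 1.565, -0, 1.257, -0.02], TCP at [0.169, 0.55, 0.292] pointing down, gripper open.
Joint ranges: [-3.11, 3.11], [-0.84, 2.01], [0.21, 2.61], [-1.34, 4.49], [0.05, 2.63], [-2.56, 2.56]. Speed limits (rad/s): [2.57, 2.57, 3.14, 3.14, 3.14, 3.14].

## Interface

Orientations are given as a rotation vector (axis times angle).
In Python, from workcell import get_obs, get_image, calibration, sign_off, look_for, nose_length gives the robot as it stands.
- The arm moves only by the tool step_arm, never from a script. Its argument "series" is one flat list of numbers, 5 for each row, row after row: the shift along the world's x, y, z in m, then the turn about the world's z in degrees, then the closure in counts, from 0 (fully open) to 255 (shut). In form: [dx, dy, dz, turn, grip, dx, dy, dz, turn, grip, ...]. A call has 1 to 12 rows; each row shifts and turns the commanded pose from where the row before left it; what a row does not reach is not made up. A row lasts 1/12 s, in which the tool goes at most 41.7 mm and 7.16 degrees, less where a joint would pass 70% of its speed; a pose out of reach is approached as far as the arm can. A call is refused whole if a number of a shift passes 0.0417 or a number of a turn 7.16, either way. A call with a gripper value outside its range is refused whole. The fingers move at their own pace and stop on an object; "force" is the grip in N (left out, the last holds). Time passes only in rows, so rows that do not move let the fingers close. It gives the time, the measured TCP pose, the force and the opening at its end, in the units of the state.
- get_obs(): the state, without advancing time (a new reading comes with each control period).
- get_image(name): name is "scene" or "top"; returns the picture (480x640x3 uint8, red, green, blue); there is no depth.
- calibration(name): a dict with "fx", "fy", "cx", "cy" (pixels), "dist" ([k1, k2, p1, p2, k3] as OpenCV has them; the pictures are not rectified), "extrinsics" (4x4, takes a point from camera to world coordinates). Camera axes: x right, y down, z forward; pixel columns grow to the right and rows downward; lengths in m; the calibration is good to about 2 mm. A picture is of the moment at which its call begins. calibration takes no time and is no camera call.
- sign_off(): hands the job in, once; it reports no verdict.
Trained networks look in the newest picture that a camera, given by its name, has taken for a name from the list of things; names that differ only in an ending like _2 or _b are one class to them, and where a whole thing is asked for, a point or a joint stands for the part that bears it (a point fixed in the world has none). Each returns a list of dicts, best first, with "conf" (0 to 1); they miss things now and then, are a little off and sometimes report something else, mostly with a low value. They report only what shows in the picture. A call takes as long as a camera call.
- look_for(camera, target): "centre" ([column, row] in pixels, amid what is visible of it).
The state is a dict: "clock": time; "joints": joint angles; "qvel": joint speeds; "joint_torque": joint torques, N m; "tool_pos": TCP position; "ee_rot": TCP orientation; "wrist_force": force on the tool from outside, world axes, zero at the start; "wrist_torque": the same for the moment, N m; "finger_gap": finger opening in m.
Only numpy, scipy, OpenCV 4.12 (cv2) and the standard library are available. Lean on these libraries where they do the work, as an engineer would, in place of code of your own. Each camera call takes 0.05 s, during which the arm holds its last target. There are 200 camera calls.

## Task

Load the white well plate into the shaker: push it along the shelf so that its front edge tips down into the nest and slides in under the blue lip, then bring its rear edge down, pressing if needed, until the plate lies flat and fully down on the nest floor with its front edge still under the lip. Leave it there, and leave the beaker, timer, reagent bottle and petri dish where they stand.

Things in the scene. Friction and masses are not known exactly. Their poses are not given: they have to be found in the camera images.
- shaker: White plate shaker with aluminium top, 340 x 146 mm, fixed to the bench. x axis = loading direction (to the robot's left, within 0.25 rad), y across, z up; origin at bench height on the centre line, below the step between shelf and nest. All mm below are in this frame.
- step_edge (a point): Middle of the edge where the shelf ends and the nest begins (x 0, y 0, z 62). Flat shelf: x -203 to 0, 140 wide, top at z 62. On it two guide rails, 12 high, narrow from 117 apart at x -47 to 90.5 at x 0.
- nest_centre (a point): Centre of the nest floor (x 66.5, y 0, z 50). The nest is a rectangular recess, x 0 to 133, 90.5 wide, floor 12 below the shelf, between side walls and an end wall whose tops are at z 74.
- lip_edge (a point): Middle of the lower near edge of the blue lip that overhangs the far end of the nest (x 119, y 0, z 68). The lip covers x 119 to 145 over the nest's whole width, underside z 68, top z 75.
- well_plate: Loose rigid white plate with 24 dark wells, 128 long (x), 85.5 wide (y), 14 mm high, about 0.09 kg; too wide to grasp. Origin: centre of its underside; x points to its front edge, z up. Starts on the shelf, front towards the nest, up to 8 mm off centre and 0.12 rad askew. Seated, its top is at z 64 and it has 5 mm play lengthwise and sideways.
- plate_front (a point): Middle of the plate's lower front edge (64 mm ahead of its origin). It drops to the nest floor when the plate's middle passes the step, while the rear rises up to 12 mm; pushed on, it slides under the lip.
- plate_rear (a point): Middle of the plate's lower rear edge (64 mm behind its origin). It comes free of the step once it is past x 0.
- beaker: Bystander: clear glass beaker, 67 mm across, 82 mm high; origin at the centre of its foot.
- timer: Bystander: white bench timer with three keys, 62 x 66 x 20 mm; origin at the centre of its underside.
- reagent: Bystander: clear bottle with black cap, 49 mm across, 104 mm high; origin at the centre of its foot.
- petri: Bystander: clear petri dish, 92 mm across, 15 mm high; origin at the centre of its underside.

How it is judged:
At the end, for the whole second after the job is handed in: The plate lies still and level (within 0.04 rad) in the nest, front and rear edges within 3 mm of the nest floor, its front edge at least 4 mm under the blue lip; the beaker, timer, reagent bottle and petri dish are within 30 mm of where they stood (x of plate_front in the frame of shaker above 0.123 m and z of each of plate_front, plate_rear in the frame of shaker below 0.053 m and angle between well_plate's own z axis and vertical below 0.04 rad and linear speed of well_plate below 0.01 m/s and distance of each of beaker, timer, reagent, petri from where it was at the start of the episode below 0.03 m); the robot touches nothing.
It fails at once if the beaker is displaced by more than 30 mm (distance of beaker from where it was at the start of the episode above 0.03 m).
It fails at once if the timer is displaced by more than 30 mm (distance of timer from where it was at the start of the episode above 0.03 m).
It fails at once if the reagent bottle is displaced by more than 30 mm (distance of reagent from where it was at the start of the episode above 0.03 m).
It fails at once if the petri dish is displaced by more than 30 mm (distance of petri from where it was at the start of the episode above 0.03 m).
It fails at once if the well plate is tipped by more than 0.6 rad (angle between well_plate's own z axis and vertical above 0.6 rad).
It also fails if it takes over 45 s, if anything falls off the work surface, if the arm or the gripper's body presses on something with over 40 N, if the wrist force passes 120 N, or if a joint passes its speed limit or range.

## Working session

There is one attempt and no reset: what is moved stays moved. The work goes in short steps, Python scripts to look and compute and a tool call to move; the robot and the scene stay as the last step left them, time stands still between calls to the robot, and variables do not carry over. Pictures are saved under pics/ and viewed, about 8 in all and at most 12, crops included, and the job is handed in when it is done.

Besides the shell and the picture viewer there is one more tool, called after ">>>" by a JSON object that holds its "method" and its "body". step_arm: Moves the arm, as the interface text tells. Its arguments: {"type":"object","properties":{"series":{"type":"array"},"force":{"type":"number"}},"required":["series"]}

```bash
mkdir -p pics; ls; cat > h.py <<'E'
import numpy as np, cv2
from workcell import *
def ray(cam,uv):
    c=calibration(cam);K=np.array([[c['fx'],0,c['cx']],[0,c['fy'],c['cy']],[0,0,1]]);T=np.array(c['extrinsics'])
    p=cv2.undistortPoints(np.array([[uv]],float),K,np.array(c['dist'],float))[0,0]
    return T[:3,3],T[:3,:3]@np.array([p[0],p[1],1])
def at_z(cam,uv,z):
    o,d=ray(cam,uv);return o+d*(z-o[2])/d[2]
def proj(cam,P):
    c=calibration(cam);K=np.array([[c['fx'],0,c['cx']],[0,c['fy'],c['cy']],[0,0,1]]);T=np.linalg.inv(np.array(c['extrinsics']))
    return cv2.projectPoints(np.atleast_2d(P).astype(float),cv2.Rodrigues(T[:3,:3])[0],T[:3,3],K,np.array(c['dist'],float))[0][:,0]
def save(cam,name):
    im=get_image(cam);cv2.imwrite('pics/'+name+'.png',im[:,:,::-1]);return im
E
python3 - <<'E'
from h import *
np.set_printoptions(precision=3,suppress=True)
print(nose_length if not callable(nose_length) else nose_length())
for c in('scene','top'):
    save(c,c+'0');print(c,calibration(c)['extrinsics'])
    for t in('shaker','step_edge','nest_centre','lip_edge','well_plate','plate_front','plate_rear','beaker','timer','reagent','petri'):
        print(t,[(r['centre'],round(r['conf'],2)) for r in look_for(c,t)[:2]])
print(get_obs())
E
```

```text
pics
0.0783
scene [[ 0.751 -0.358  0.555 -0.306]
 [-0.66  -0.414  0.627 -0.905]
 [ 0.005 -0.837 -0.547  0.888]
 [ 0.     0.     0.     1.   ]]
shaker [([303.9, 271.9], 0.64), ([210.8, 232.2], 0.57)]
step_edge [([304.9, 272.9], 0.72)]
nest_centre [([305.8, 270.3], 0.83)]
lip_edge [([310.4, 273.8], 0.77), ([237.7, 208.6], 0.62)]
well_plate [([335.8, 280.3], 0.72)]
plate_front [([343.5, 282.0], 0.88)]
plate_rear [([339.0, 278.5], 0.84)]
beaker [([212.0, 229.8], 0.79)]
timer [([238.2, 208.3], 0.67)]
reagent [([429.0, 316.9], 0.92)]
petri [([387.7, 274.8], 0.86)]
top [[ 0.009 -0.992  0.124  0.377]
 [-1.    -0.009 -0.001  0.037]
 [ 0.002 -0.124 -0.992  1.262]
 [ 0.     0.     0.     1.   ]]
shaker [([347.4, 267.3], 0.71)]
step_edge [([347.5, 265.5], 0.83)]
nest_centre [([345.3, 267.2], 0.65)]
lip_edge [([350.9, 266.0], 0.55)]
well_plate [([406.5, 266.4], 0.95)]
plate_front [([404.6, 265.8], 0.92), ([175.4, 235.4], 0.71)]
plate_rear [([404.2, 267.6], 0.64)]
beaker [([406.6, 266.1], 0.61), ([210.2, 307.6], 0.59)]
timer [([174.4, 235.9], 0.61)]
reagent [([490.3, 231.9], 0.82)]
petri [([402.9, 196.7], 0.83)]
{'clock': 1.2, 'joints': array([ 1.252,  0.32 ,  1.564,  0.   ,  1.257, -0.02 ]), 'qvel': array([ 0.   , -0.001,  0.001,  0.   , -0.001,  0.001]), 'joint_torque': array([ -0.   , -41.237, -23.222,   0.073,   0.038,  -0.   ]), 'tool_pos': array([0.169, 0.55 , 0.292]), 'ee_rot': array([0.468, 3.107, 0.   ]), 'wrist_force': array([-0.024, -0.384, -0.412]), 'wrist_torque': array([-0.045,  0.005,  0.002]), 'finger_gap': 0.09106182261532504}
```

```bash
ls pics
```

```text
scene0.png
top0.png
```

View pics/top0.png

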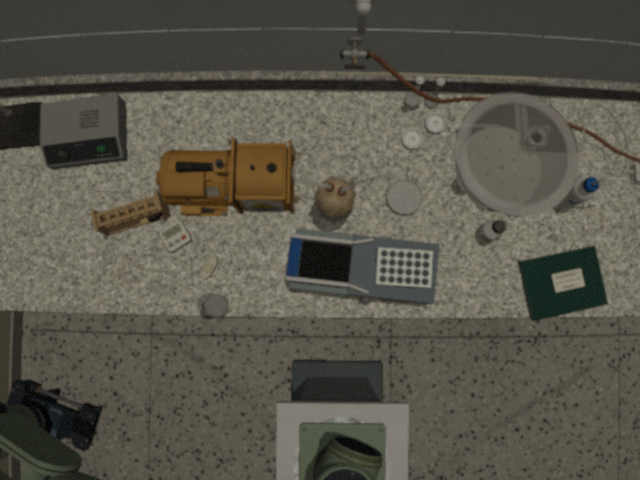

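View pics/scene0.png

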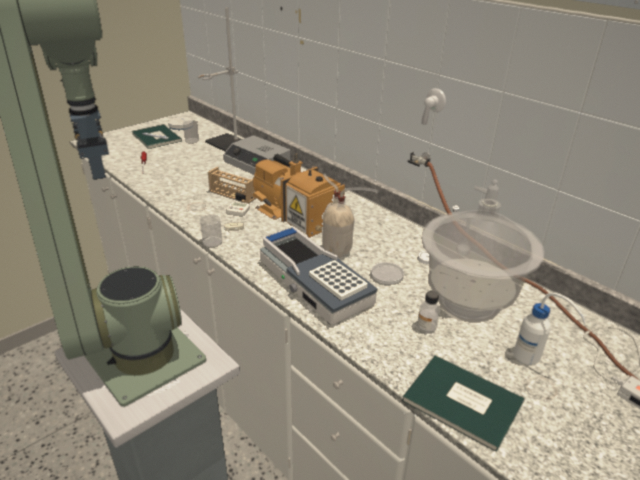

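Top view: the shaker's blue lip is at about (293,258), the nest (dark) at (327,260) and the plate at (404,267). The bystanders stand clear: petri (403,197), reagent (490,231), beaker (214,306), timer (175,235). I'll zoom in for corner measurements.

```bash
python3 - <<'E'
import cv2
im=cv2.imread('pics/top0.png')[222:312,275:450]
cv2.imwrite('pics/crop0.png',cv2.resize(cv2.convertScaleAbs(im,alpha=1.5,beta=10),None,fx=4.5,fy=4.5,interpolation=cv2.INTER_CUBIC))
E
```

```text
(no output)
```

View pics/crop0.png

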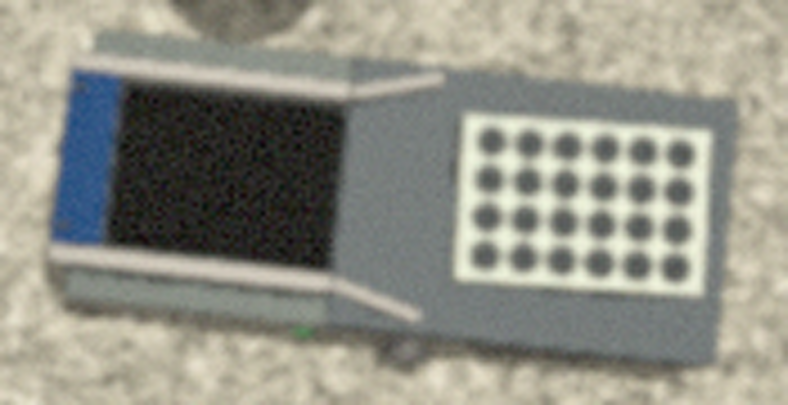

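```bash
cat >> h.py <<'E'
from scipy.optimize import least_squares
def crop2px(p,s=4.5,o=(275,222)): return (np.array(p,float)+.5)/s-.5+np.array(o)
def T(p,L):
    x,y,a=p;c,s=np.cos(a),np.sin(a);L=np.atleast_2d(L)
    return np.c_[x+c*L[:,0]-s*L[:,1],y+s*L[:,0]+c*L[:,1],L[:,2]]
def fit(cam,L,px,p0):
    r=least_squares(lambda p:(proj(cam,T(p,L))-px).ravel(),p0,x_scale=[.1,.1,.1])
    return r.x,(proj(cam,T(r.x,L))-px)
E
python3 - <<'E'
from h import *
np.set_printoptions(precision=4,suppress=True)
L=np.array([[119,-45.25,75],[119,45.25,75],[0,-45.25,62],[0,45.25,62],[-203,-70,62],[-203,70,62],[145,-45.25,75],[145,45.25,75]])/1000
px=crop2px([(124,76),(105,243),(348,98),(330,271),(737,97),(714,363),(75,70),(53,243)])
p,e=fit('top',L,px,[.4,0,1.57]);print('shaker',p);print(e)
Lp=np.array([[64,-42.75,76],[-64,-42.75,76],[-64,42.75,76],[64,42.75,76]])/1000
q,e=fit('top',Lp,crop2px([(463,112),(713,129),(703,297),(455,280)]),[.4,-.1,1.57]);print('plate',q);print(e)
c,s=np.cos(p[2]),np.sin(p[2]);d=q[:2]-p[:2];print('plate in shaker',c*d[0]+s*d[1],-s*d[0]+c*d[1],q[2]-p[2])
for n,uv,z in(('beaker',(214,306),.04),('timer',(175,235),.02),('reagent',(490,231),.1),('petri',(403,197),.015),('brown',(335,198),.12)):print(n,at_z('top',uv,z))
print(T(p,[[0,0,.062],[.0665,0,.05],[-.203,0,.062]]))
E
```

```text
shaker [ 0.4824 -0.0149  1.4711]
[[-0.5997 -0.8577]
 [-0.9015  0.9242]
 [ 0.5494  0.507 ]
 [ 0.5104  0.6383]
 [ 0.9667 -0.3352]
 [ 0.9943  0.0858]
 [-0.8655 -0.7337]
 [-0.5954 -0.3204]]
plate [ 0.4732 -0.1385  1.5101]
[[ 0.291   0.174 ]
 [-0.3217  0.2207]
 [ 0.1571 -0.2242]
 [-0.1299 -0.1621]]
plate in shaker -0.12389481593585491 -0.0031447000433116046 0.03899964257348687
beaker [0.3795 0.3055 0.04  ]
timer [0.5506 0.4127 0.02  ]
reagent [ 0.5555 -0.3345  0.1   ]
petri [ 0.6509 -0.1459  0.015 ]
brown [0.6238 0.0229 0.12  ]
[[ 0.4824 -0.0149  0.062 ]
 [ 0.4891  0.0512  0.05  ]
 [ 0.4622 -0.2169  0.062 ]]
```

The fits agree (plate about −124 mm in x, −3 mm in y and 0.04 rad askew on the shaker). I'll push with closed fingers, jaw axis along the loading direction, so the body stays clear of the bottle behind the shaker. First I move behind the plate.

>>> {"method": "step_arm", "body": {"series": [0.0134, -0.0359, 0, 1, 255, 0.0134, -0.0359, 0, 1, 255, 0.0134, -0.0359, 0, 1, 255, 0.0134, -0.0359, 0, 1, 255, 0.0134, -0.0359, 0, 1, 255, 0.0134, -0.0359, 0, 1, 255, 0.0134, -0.0359, 0, 1, 255, 0.0134, -0.0359, 0, 1, 255, 0.0134, -0.0359, 0, 1, 255, 0.0134, -0.0359, 0, 1, 255, 0.0134, -0.0359, 0, 1, 255], "force": 20}}

```text
clock: 2.12
tool_pos: [0.3168, 0.1529, 0.2926]
ee_rot: [0.165, 3.136, 0.001]
wrist_force: [1.8, 0.1, 0.3]
finger_gap: 0.0205
```

>>> {"method": "step_arm", "body": {"series": [0.0134, -0.0359, 0, 0.5, 255, 0.0134, -0.0359, 0, 0, 255, 0.0134, -0.0359, 0, 0, 255, 0.0134, -0.0359, 0, 0, 255, 0.0134, -0.0359, 0, 0, 255, 0.0134, -0.0359, 0, 0, 255, 0.0134, -0.0359, 0, 0, 255, 0.0134, -0.0359, 0, 0, 255, 0.0134, -0.0359, 0, 0, 255, 0.0134, -0.0359, 0, 0, 255, 0.0134, -0.0359, 0, 0, 255, 0, 0, 0, 0, 255]}}

```text
clock: 3.12
tool_pos: [0.4663, -0.246, 0.2919]
ee_rot: [0.16, 3.135, -0.006]
wrist_force: [0.2, -0.1, 0.7]
finger_gap: 0.0003
```

>>> {"method": "step_arm", "body": {"series": [-0.003, 0, -0.037, 0, 255, 0, 0, -0.037, 0, 255, 0, 0, -0.037, 0, 255, 0, 0, -0.0365, 0, 255, 0, 0, 0, 0, 255, 0, 0, 0, 0, 255]}}

```text
clock: 3.62
tool_pos: [0.4604, -0.2396, 0.144]
ee_rot: [-0.154, -3.134, -0.003]
wrist_force: [0.5, -0.0, 0.4]
finger_gap: 0.0003
```

```bash
python3 - <<'E'
from h import *
im=save('top','top1')[222:312,275:450,::-1]
im2=save('scene','scene1')[220:340,240:400,::-1]
a=cv2.resize(cv2.convertScaleAbs(im,alpha=1.5),None,fx=4.5,fy=4.5,interpolation=cv2.INTER_CUBIC)[:,-500:]
b=cv2.resize(im2,(300,225))
cv2.imwrite('pics/v1.png',np.hstack([a,cv2.copyMakeBorder(b,0,a.shape[0]-225,0,0,0)]))
o=get_obs();print(o['tool_pos'],o['wrist_force'])
E
```

```text
[ 0.46236621 -0.24075972  0.14683756] [ 0.65189218 -0.25784161  0.84955863]
```

View pics/v1.png

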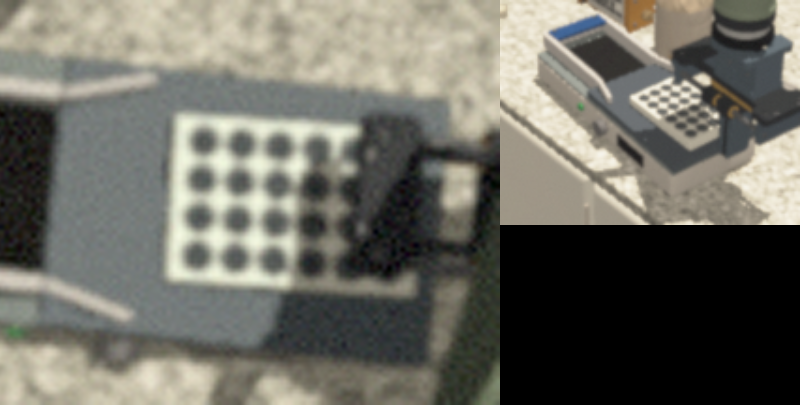

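The fingers are down behind the plate and the plate hasn't moved. Now I push gently along the loading direction.

>>> {"method": "step_arm", "body": {"series": [0.0006, 0.006, 0, 0, 255, 0.0006, 0.006, 0, 0, 255, 0.0006, 0.006, 0, 0, 255, 0.0006, 0.006, 0, 0, 255, 0.0006, 0.006, 0, 0, 255, 0.0006, 0.006, 0, 0, 255, 0.0006, 0.006, 0, 0, 255, 0.0006, 0.006, 0, 0, 255, 0.0006, 0.006, 0, 0, 255, 0.0006, 0.006, 0, 0, 255, 0.0006, 0.006, 0, 0, 255, 0, 0, 0, 0, 255]}}

```text
clock: 4.72
tool_pos: [0.4676, -0.1731, 0.1446]
ee_rot: [-0.153, -3.137, -0.002]
wrist_force: [-0.5, -0.9, 1.0]
finger_gap: 0.0005
```

```bash
python3 - <<'E'
from h import *
im=save('top','top2')[222:312,275:450,::-1]
im2=save('scene','scene2')[220:340,240:400,::-1]
a=cv2.resize(cv2.convertScaleAbs(im,alpha=1.5),None,fx=4.5,fy=4.5,interpolation=cv2.INTER_CUBIC)[:,100:600]
b=cv2.resize(im2,(300,225))
cv2.imwrite('pics/v2.png',np.hstack([a,cv2.copyMakeBorder(b,0,a.shape[0]-225,0,0,0)]))
o=get_obs();print(o['tool_pos'],o['wrist_force'])
E
```

```text
[ 0.46752374 -0.17378516  0.14457358] [0.10376941 0.43874494 0.65862685]
```

View pics/v2.png

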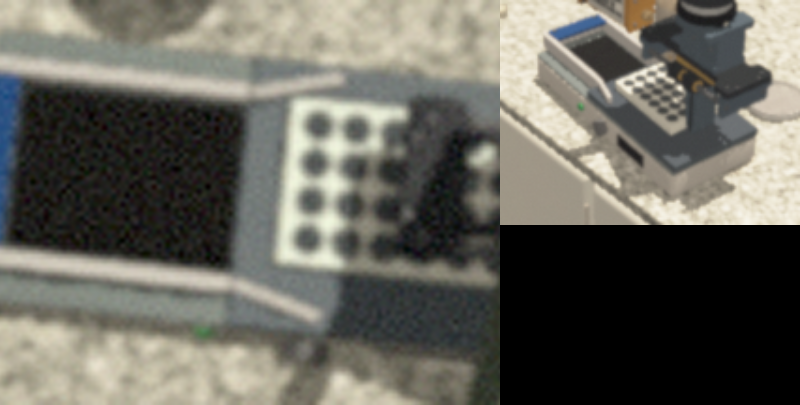

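```bash
python3 - <<'E'
from h import *
p=np.array([.4824,-.0149,1.4711])
c,s=np.cos(p[2]),np.sin(p[2])
for uv in [(394,97),(375,265)]:
    w=at_z('top',crop2px(uv),.076);d=w[:2]-p[:2];print(c*d[0]+s*d[1],-s*d[0]+c*d[1])
E
```

```text
-0.021589164810302108 -0.0476051407143267
-0.020686122143293153 0.03913010136709172
```

The plate is aligned but about 4 mm off towards the far rail. I'll push on while easing it towards the centre line.

>>> {"method": "step_arm", "body": {"series": [0.0001, 0.006, 0, 0, 255, 0.0001, 0.006, 0, 0, 255, 0.0001, 0.006, 0, 0, 255, 0.0001, 0.006, 0, 0, 255, 0.0001, 0.006, 0, 0, 255, 0.0001, 0.006, 0, 0, 255, 0.0001, 0.006, 0, 0, 255, 0.0001, 0.006, 0, 0, 255]}}

```text
clock: 5.48
tool_pos: [0.4685, -0.1255, 0.1448]
ee_rot: [0.154, 3.138, 0.0]
wrist_force: [-0.4, 0.1, -0.6]
finger_gap: -0.0001
```

```bash
cat >> h.py <<'E'
def look(n,x0=0):
    im=save('top','top'+n)[222:312,275:450,::-1]
    im2=save('scene','scene'+n)[220:340,240:400,::-1]
    a=cv2.resize(cv2.convertScaleAbs(im,alpha=1.5),None,fx=4.5,fy=4.5,interpolation=cv2.INTER_CUBIC)[:,x0:x0+480]
    b=cv2.resize(im2,(320,240),interpolation=cv2.INTER_CUBIC)
    cv2.imwrite('pics/v'+n+'.png',np.hstack([a,cv2.copyMakeBorder(b,0,a.shape[0]-240,0,0,0)]))
    o=get_obs();print(o['tool_pos'],o['wrist_force'])
E
python3 -c "
from h import *
look('3')"
```

```text
[ 0.46842513 -0.12528452  0.14479746] [ 0.07011142 -0.07949769 -0.61818848]
```

View pics/v3.png

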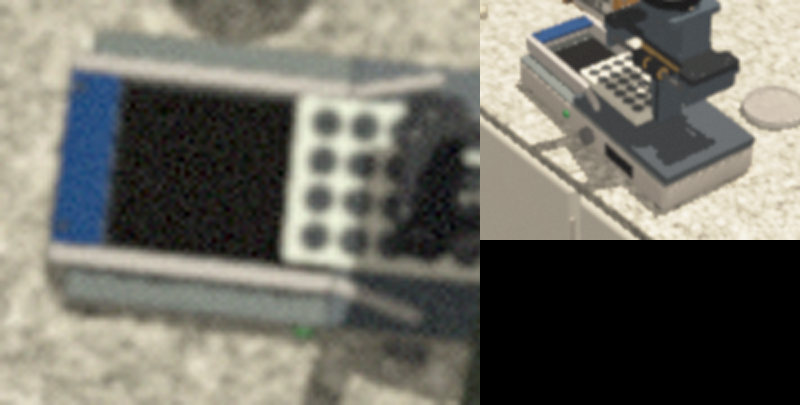

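The plate is now between the rails, with its front edge about 27 mm past the step. I'll continue; the plate tips when its middle passes the step.

>>> {"method": "step_arm", "body": {"series": [0.0006, 0.006, 0, 0, 255, 0.0006, 0.006, 0, 0, 255, 0.0006, 0.006, 0, 0, 255, 0.0006, 0.006, 0, 0, 255, 0.0006, 0.006, 0, 0, 255, 0.0006, 0.006, 0, 0, 255, 0.0006, 0.006, 0, 0, 255, 0, 0, 0, 0, 255]}}

```text
clock: 6.25
tool_pos: [0.4727, -0.0832, 0.1448]
ee_rot: [-0.153, -3.138, -0.001]
wrist_force: [0.0, -0.0, 0.5]
finger_gap: 0.0007
```

>>> {"method": "step_arm", "body": {"series": [0.0005, 0.005, 0, 0, 255, 0.0005, 0.005, 0, 0, 255, 0.0005, 0.005, 0, 0, 255, 0.0005, 0.005, 0, 0, 255, 0.0005, 0.005, 0, 0, 255, 0.0005, 0.005, 0, 0, 255, 0.0005, 0.005, 0, 0, 255, 0, 0, 0, 0, 255]}}

```text
clock: 6.92
tool_pos: [0.4762, -0.0484, 0.1448]
ee_rot: [-0.153, -3.138, -0.001]
wrist_force: [0.1, 0.3, -0.6]
finger_gap: 0.0003
```

```bash
python3 -c "
from h import *
look('4')"
```

```text
[ 0.47621525 -0.04902211  0.14479238] [0.35263254 0.3691838  0.72539713]
```

View pics/v4.png

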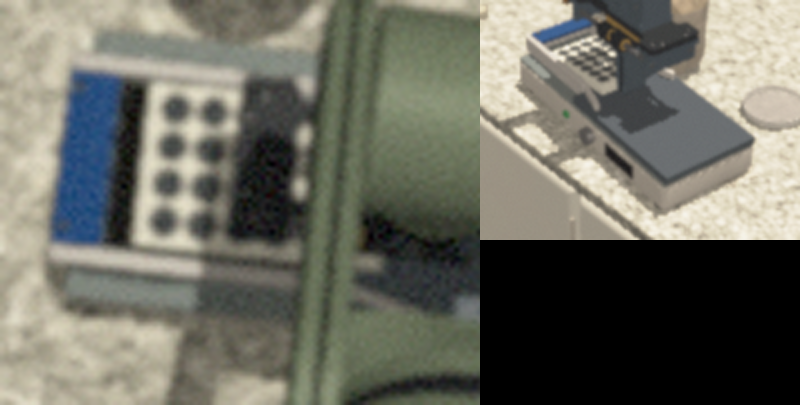

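The plate has tipped in and is about 15 mm short of the lip. I'll push slowly now and watch the force.

>>> {"method": "step_arm", "body": {"series": [0.0004, 0.004, 0, 0, 255, 0.0004, 0.004, 0, 0, 255, 0.0004, 0.004, 0, 0, 255, 0.0004, 0.004, 0, 0, 255, 0.0003, 0.003, 0, 0, 255, 0, 0, 0, 0, 255]}}

```text
clock: 7.52
tool_pos: [0.4781, -0.0296, 0.1448]
ee_rot: [0.153, 3.138, 0.001]
wrist_force: [-0.3, -0.3, -0.1]
finger_gap: 0.0001
```

>>> {"method": "step_arm", "body": {"series": [0.0002, 0.002, 0, 0, 255, 0.0002, 0.002, 0, 0, 255, 0, 0, 0, 0, 255]}}

```text
clock: 7.77
tool_pos: [0.4785, -0.026, 0.1448]
ee_rot: [-0.154, -3.138, -0.0]
wrist_force: [-0.1, 0.6, 0.3]
finger_gap: 0.0004
```

>>> {"method": "step_arm", "body": {"series": [0.0002, 0.002, 0, 0, 255, 0, 0, 0, 0, 255]}}

```text
clock: 7.93
tool_pos: [0.4787, -0.0241, 0.1448]
ee_rot: [-0.154, -3.138, -0.0]
wrist_force: [-0.0, -0.2, -0.1]
finger_gap: 0.0005
```

>>> {"method": "step_arm", "body": {"series": [0.0002, 0.002, 0, 0, 255, 0, 0, 0, 0, 255]}}

```text
clock: 8.1
tool_pos: [0.4789, -0.0221, 0.1448]
ee_rot: [0.154, 3.138, 0.0]
wrist_force: [-0.5, -0.2, 0.1]
finger_gap: 0.0005
```

>>> {"method": "step_arm", "body": {"series": [0.0001, 0.001, 0, 0, 255, 0, 0, 0, 0, 255]}}

```text
clock: 8.27
tool_pos: [0.479, -0.0211, 0.1448]
ee_rot: [-0.154, -3.138, -0.0]
wrist_force: [-0.5, -0.7, 0.9]
finger_gap: 0.0005
```

```bash
python3 -c "
from h import *
look('5')"
```

```text
[ 0.47896196 -0.02123239  0.14478553] [ 0.18755818 -0.48183442  0.40874875]
```

View pics/v5.png

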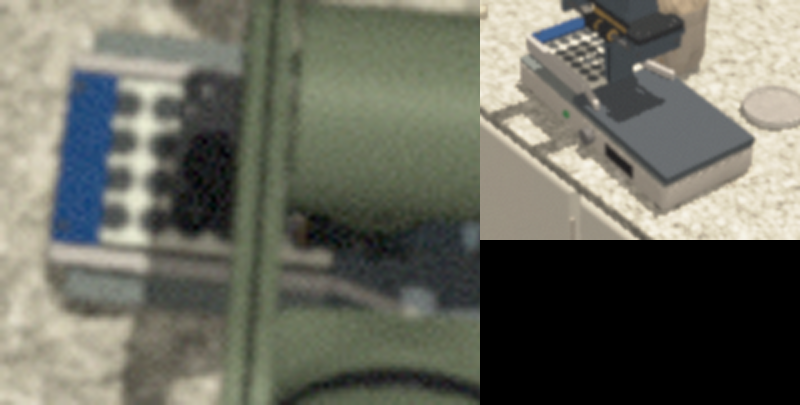

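The front is under the lip by roughly 12 mm, judging from the first well column. I'll back off, rise, look at the rear edge and then go above it.

>>> {"method": "step_arm", "body": {"series": [-0.0005, -0.005, 0, 0, 255, -0.0005, -0.005, 0, 0, 255, 0, 0, 0.02, 0, 255, 0, 0, 0.02, 0, 255, 0, 0, 0, 0, 255]}}

```text
clock: 8.78
tool_pos: [0.4798, -0.032, 0.1878]
ee_rot: [0.155, 3.131, -0.001]
wrist_force: [0.2, 0.1, 0.9]
finger_gap: 0.0008
```

```bash
python3 - <<'E'
from h import *
look('6')
im=cv2.imread('pics/scene6.png')[225:300,250:330]
cv2.imwrite('pics/v6.png',cv2.resize(im,None,fx=8,fy=8,interpolation=cv2.INTER_CUBIC))
E
```

```text
[ 0.47812981 -0.03172085  0.18516902] [-0.41332108 -0.67225908  0.66490799]
```

View pics/v6.png

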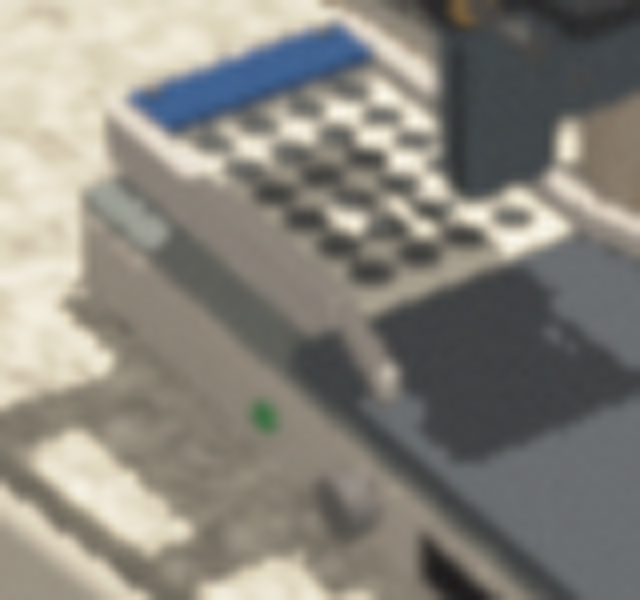

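The rear looks dropped in, nearly flush with the shelf, with no dark gap at (470,270). I'll make sure by pressing on the rear of the top.

>>> {"method": "step_arm", "body": {"series": [0.0012, 0.012, 0, 0, 255, 0.0012, 0.012, 0, 0, 255, 0.0012, 0.012, 0, 0, 255, 0, 0, 0, 0, 255, 0, 0, -0.012, 0, 255, 0, 0, -0.012, 0, 255, 0, 0, -0.01, 0, 255, 0, 0, 0, 0, 255]}}

```text
clock: 9.55
tool_pos: [0.4798, 0.0042, 0.1483]
ee_rot: [-0.154, -3.132, 0.001]
wrist_force: [-0.4, 0.9, -0.1]
finger_gap: -0.0001
```

>>> {"method": "step_arm", "body": {"series": [0, 0, -0.002, 0, 255, 0, 0, -0.002, 0, 255, 0, 0, 0, 0, 255]}}

```text
clock: 9.8
tool_pos: [0.4816, 0.0045, 0.1468]
ee_rot: [0.154, 3.138, 0.0]
wrist_force: [-0.3, -0.8, -0.1]
finger_gap: 0.0003
```

>>> {"method": "step_arm", "body": {"series": [0, 0, -0.0015, 0, 255, 0, 0, 0, 0, 255]}}

```text
clock: 9.97
tool_pos: [0.4817, 0.0047, 0.1454]
ee_rot: [0.154, 3.137, 0.0]
wrist_force: [-0.4, 0.2, -0.8]
finger_gap: 0.0007
```

>>> {"method": "step_arm", "body": {"series": [0, 0, -0.0015, 0, 255, 0, 0, 0, 0, 255]}}

```text
clock: 10.13
tool_pos: [0.4815, 0.0048, 0.1438]
ee_rot: [0.154, 3.138, 0.0]
wrist_force: [-0.3, -0.1, -0.2]
finger_gap: 0.0005
```

>>> {"method": "step_arm", "body": {"series": [0, 0, -0.001, 0, 255, 0, 0, 0, 0, 255]}}

```text
clock: 10.3
tool_pos: [0.4815, 0.0048, 0.1427]
ee_rot: [-0.154, -3.138, -0.0]
wrist_force: [-1.0, 0.9, 0.2]
finger_gap: 0.0003
```

>>> {"method": "step_arm", "body": {"series": [0, 0, -0.001, 0, 255, 0, 0, 0, 0, 255]}}

```text
clock: 10.47
tool_pos: [0.4816, 0.0048, 0.1426]
ee_rot: [0.154, 3.138, 0.0]
wrist_force: [-2.4, -0.0, 6.5]
finger_gap: 0.0002
```

>>> {"method": "step_arm", "body": {"series": [0, 0, -0.0005, 0, 255, 0, 0, 0, 0, 255]}}

```text
clock: 10.63
tool_pos: [0.4816, 0.0048, 0.1426]
ee_rot: [0.154, 3.137, 0.0]
wrist_force: [-3.4, 0.3, 10.3]
finger_gap: 0.0008
```

Contact came at a tip height of 64.3 mm, rigid at 10 N, and the seated top should be at 64 mm, so the rear is down. Now I retreat and check.

>>> {"method": "step_arm", "body": {"series": [0, 0, 0.005, 0, 255, 0, 0, 0.02, 0, 255, 0, 0, 0.035, 0, 255, 0, 0, 0.035, 0, 255, -0.02, -0.035, 0.01, 0, 255, -0.02, -0.035, 0, 0, 255, -0.02, -0.035, 0, 0, 255, -0.01, -0.035, 0, 0, 255, 0, -0.035, 0, 0, 255, 0, -0.035, 0, 0, 255, 0, -0.035, 0, 0, 255, 0, 0, 0, 0, 255]}}

```text
clock: 11.63
tool_pos: [0.412, -0.2455, 0.2466]
ee_rot: [0.161, 3.135, -0.006]
wrist_force: [0.6, -0.7, 0.6]
finger_gap: 0.0003
```

```bash
python3 - <<'E'
from h import *
look('7')
for c,t in(('top','timer'),('top','reagent'),('top','petri'),('scene','beaker'),('scene','timer'),('scene','reagent'),('scene','petri')):print(c,t,[r['centre'] for r in look_for(c,t)[:2]])
E
```

```text
[ 0.41128289 -0.24105802  0.24607198] [-0.16459153  0.52341135 -0.4133349 ]
top timer [[173.9, 236.8], [327.8, 259.2]]
top reagent [[327.0, 260.2], [374.2, 271.1]]
top petri [[403.4, 198.8]]
scene beaker [[212.8, 229.6]]
scene timer []
scene reagent [[427.8, 315.6]]
scene petri [[388.3, 271.6]]
```

View pics/v7.png

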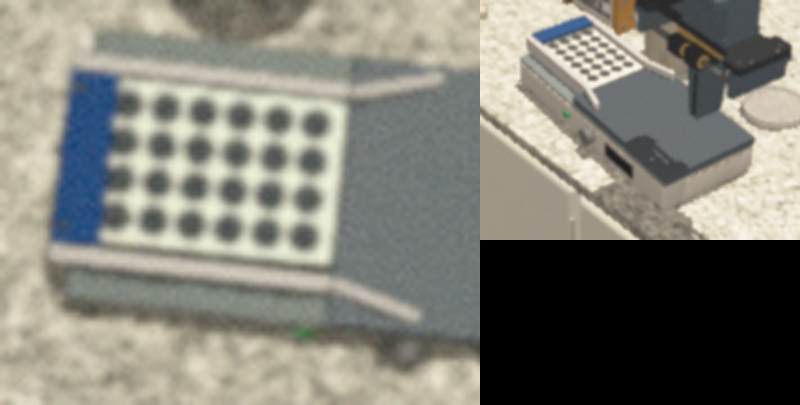

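The plate lies between the walls with its rear edge just inside the step at x≈340 in the crop. Its first well column is half under the lip, so the front is about 10 mm under. The bystanders haven't moved.

```bash
python3 -c "
from workcell import *
print(sign_off())"
```

```text
the job is handed in; nothing more can be done
None
```

The well plate is in the nest with its front edge under the blue lip, and I handed the job in at about 12 s on the clock. `sign_off` gives no verdict, so this rests on my own checks.

I pushed the plate along the shelf with closed fingers, easing it about 4 mm towards the centre line, until its front tipped in and slid under the lip. I then pressed its rear down to about 10 N and retreated clear of everything.

- **Seating:** the fingertips met firm contact on the rear of the plate's top at 64.3 mm; fully seated is 64 mm. The front height was not measured directly.
- **Front edge:** the top picture puts it roughly 10 mm under the lip (x about 130 mm; 123 mm needed). It rests on pixel estimates good to 2–3 mm.
- **End wall:** I felt no clear contact with it while pushing, so the plate may not be hard against it. That is within its 5 mm of play.
- **Bystanders:** the beaker, timer, reagent bottle and petri dish were all found within about 3 pixels of where they started.
- **Detector faults:** in the last look it missed the timer in the scene camera. In the top camera it took other things for the reagent bottle. In each case the other camera found the item in place.

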